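Free the jammed reagent bottle, stand it in the analyser tray and lock it in

ROBOT

A 6-joint arm with a two-finger parallel gripper is mounted at the origin on the work surface. World frame = base frame: x ahead of the robot, y to its left, z up, the work surface at z = 0. Lengths are in m, angles in rad, forces in N, time in s.
With the tool pointing down it reaches from about 0.3 to 0.825 m from the base axis. Payload 5.4 kg.
Tool frame: the origin (TCP) lies at the very end of the fingers, on their centre line; the grasp point (between the pads) lies 19 mm behind it; z points along the fingers, y is the direction in which the jaws open and shut (so a half turn about z gives the same grasp; the last joint's range is limited). The gripper opens to 92 mm and grips with 3 to 60 N. Pads are 20 mm wide; open, the fingers measure 128 mm over their backs; the gripper's body (75 mm by 189 mm) begins 69 mm behind the grasp point.
Start: joints at [-1.521, 0.158, 1.597, -0, 1.386, -0.21], TCP at [0.148, -0.556, 0.215] pointing down, gripper open.
Joint ranges: [-2.91, 2.91], [-0.94, 2.29], [0.18, 2.7], [-1.29, 4.43], [0.17, 2.64], [-3, 3]. Speed limits (rad/s): [2.57, 2.57, 3.14, 3.14, 3.14, 3.14].

INTERFACE

Orientations are given as a unit quaternion [w, x, y, z].
In Python, from station import env, optics gives the robot as it stands. The module is installed in compiled form; this text tells all that it offers.
- The arm moves only by the tool servo_tool, never from a script. Its argument "plan" is one flat list of numbers, 6 for each row, row after row: the shift along the tool's x, y, z in m, then the turn, a rotation vector about the tool's x, y, z in degrees. In form: [x, y, z, rx, ry, rz, x, y, z, rx, ry, rz, ...]. A call has 1 to 10 rows; each row is the pose to reach, as a shift and turn from the pose measured when the call began, along the tool's axes at that moment; what a row does not reach only later rows make up. A row lasts 1/10 s, in which the tool goes at most 50 mm and 8.59 degrees, less where a joint would pass 70% of its speed; a pose out of reach is approached as far as the arm can. A call with a gripper value outside its range is refused whole. "fingers" is the closure, from -1 (fully open) to 1 (shut), set as the call begins (left out, the last holds). The fingers move at their own pace and stop on an object; the grip force is fixed at half the most. Time passes only in rows, so rows that repeat a pose let the fingers close. It gives the time, the measured TCP pose, the force and the opening at its end, in the units of the state.
- env.observe(): the state, without advancing time (a new reading comes with each control period).
- optics.read_camera(name): name is "side" or "top"; returns a dict with "color" (384x512x3 uint8, red, green, blue), "mtx" (3x3 intrinsics, pixels), "world_from_camera" (4x4, takes a point from camera to world coordinates). Camera axes: x right, y down, z forward; pixel columns grow to the right and rows downward; lengths in m; the calibration is good to about 2 mm. A picture is of the moment at which its call begins. There is no depth.
- env.finish_job(): hands the job in, once; it reports no verdict.
The state is a dict: "time": time; "q": joint angles; "joint_vel": joint speeds; "effort": joint torques, N m; "tool_pos": TCP position; "tool_rot": TCP orientation; "ft_force": force on the tool from outside, world axes, zero at the start; "wrist_torque": the same for the moment, N m; "width": opening from 0.0 (shut) to 1.0 (fully open).
Only numpy, scipy, OpenCV 4.12 (cv2) and the standard library are available. Lean on these libraries where they do the work, as an engineer would, in place of code of your own. Each camera call takes 0.05 s, during which the arm holds its last target.

TASK

A closed white reagent bottle has tipped over in the far left corner of the dark grey delivery bin and its foot is caught under the bin's lip. Work it free, stand it upright in the square bay of the white analyser tray, setting it down rather than dropping it, and let go; then slide the tray's black transport-lock grip all the way to its end stop so that the steel bar closes the bay, and let go of that too. Leave the other things where they are.

Things in the scene. Friction and masses are not known exactly. Their poses are not given: they have to be found in the camera images.
- bottle: Closed white plastic bottle, 140 mm tall, about 0.25 kg: round body 56 mm in diameter up to 92 mm, conical shoulder to 108 mm, then a white cap. Origin: centre of its foot; z runs along its axis to the cap. It starts leaning 40 degrees from vertical in the bin's far left corner cell: foot under the far lip, body resting on the cross divider, cap above the rim, pointing up and to the bin's -x side.
- bin: Dark grey delivery bin, fixed, 220 mm (x) by 200 mm (y), walls 65 mm high, 5 mm thick, floor 5 mm thick. Origin: centre of its underside, z up; +x is its far, +y its left side. A cross divider at x = 26 mm and a short divider at y = 30 mm, both 5 mm thick with tops 45 mm above the table, form the corner cell, 62 mm wide, where the bottle leans.
- cap (a point): Middle of the bottle's cap, on its axis, 124 mm from the foot; axes as the bottle's. The cap is 34 mm in diameter and 32 mm tall: the place to grip the bottle, best along its axis.
- lip (a point): Middle of the inner edge of the inturned lip on the bin's far wall, over the bottle's foot; axes as the bin's. The lip overhangs 9 mm, its underside 57 mm above the table. Pulled straight up, the foot catches under it; drawn along its own axis the bottle slides clear, about 3 mm to spare, and is free after some 90 mm.
- tray: The white analyser tray, fixed: a slab 150 mm (x, from -75 to 75) by 250 mm (y, from -135 to 115), 25 mm high. Origin: on its underside, z up. The bay lies on its +y half, the lock slide along its -x edge.
- bay (a point): Centre of the bay's floor, on the tray's top, 25 mm above the table; axes as the tray's. The bay is a dark mat 90 mm square with walls 15 mm high on its +x, +y and -y sides, open to -x, where the lock bar passes.
- lock (a joint): Position of the transport lock in m: it slides along the tray's +y from 0 (open) to 0.060 (end stop, bar across the front of the bay). It starts between 0 and 0.02, needs about 2 N to move, and stays where it is left.
- lock_grip (a point): Point on the lock's black grip, 12 mm under its top, where it is gripped from above. The grip is an upright block 14 mm (tray x) by 24 mm (tray y), its top about 80 mm above the table; a low steel bar (8 mm wide, its top 46 mm above the table) runs from it towards the tray's +y. Axes as the tray's.
- carton: A cardboard carton, 70 x 100 x 50 mm, loose in the bin's near half. Origin: centre of its underside. To be left alone.
- jar: A small amber jar, 50 mm in diameter, 70 mm tall, standing loose in the bin's far right part. Origin: centre of its underside. To be left alone.
- dishes: A stack of four clear dishes, 90 mm in diameter, 55 mm tall, loose on the left of the bench. Origin: centre of its underside. To be left alone.
- flask: An amber bottle, 72 mm in diameter, 120 mm tall, standing loose on the right of the bench. Origin: centre of its underside. To be left alone.

How it is judged:
By the outcome, as a careful person would: the job done as asked, in the order asked, and still so for the second after the job is handed in, with the robot touching nothing.
It also fails if it takes over 58 s, if anything falls off the work surface, if the arm or the gripper's body presses on something with over 40 N, if the wrist force passes 120 N, or if a joint passes its speed limit or range.

## Working session

There is one attempt and no reset: what is moved stays moved. The work goes in short steps, Python scripts to look and compute and a tool call to move; the robot and the scene stay as the last step left them, time stands still between calls to the robot, and variables do not carry over. Pictures are saved under pics/ and viewed, and the job is handed in when it is done.

Besides the shell and the picture viewer there is one more tool, called in YAML: its name, and indented under it one key for each argument. servo_tool: Moves the arm, as the interface text tells. Its arguments: {"type":"object","properties":{"plan":{"type":"array"},"fingers":{"type":"number"}},"required":["plan"]}

```bash
mkdir -p pics; python3 - <<'E'
from station import env, optics
import cv2
for n in("side","top"):
    r=optics.read_camera(n)
    cv2.imwrite(f"pics/{n}0.png",cv2.resize(r["color"][:,:,::-1],(800,600),interpolation=cv2.INTER_CUBIC))
    print(n,r["mtx"].tolist(),r["world_from_camera"].round(4).tolist())
s=env.observe();print({k:(s[k]) for k in s})
E
```

```text
side [[395.61242885295985, 0.0, 254.03723447930446], [0.0, 395.61242885295985, 188.8030249790294], [0.0, 0.0, 1.0]] [[-0.8455, -0.3566, 0.3974, -0.0398], [-0.5339, 0.5613, -0.6323, 0.9825], [0.0025, -0.7468, -0.665, 1.11], [0.0, 0.0, 0.0, 1.0]]
top [[432.0718667494653, 0.0, 255.37542324383057], [0.0, 432.0718667494653, 196.88904438014302], [0.0, 0.0, 1.0]] [[0.0253, -0.9849, 0.1715, 0.3266], [-0.9997, -0.026, -0.0015, -0.0091], [0.006, -0.1714, -0.9852, 1.3654], [0.0, 0.0, 0.0, 1.0]]
{'time': 0.1, 'q': array([-1.52110261e+00,  1.58965490e-01,  1.59807166e+00,  2.81152996e-05,
        1.38618924e+00, -2.10081222e-01]), 'joint_vel': array([ 0.0008087 , -0.00238351, -0.00132392, -0.00054872,  0.0011144 ,
        0.00063321]), 'effort': array([-6.49823032e-04, -3.86504960e+01, -3.22959924e+01,  7.02511403e-02,
        3.39752203e-02, -4.48984781e-05]), 'tool_pos': array([ 0.14766738, -0.55515146,  0.21374626]), 'tool_rot': array([-8.13136204e-04,  9.91576480e-01,  1.29519947e-01,  7.92098139e-05]), 'ft_force': array([ 0.24301809, -0.0235844 , -0.59147469]), 'wrist_torque': array([-0.0069188 ,  0.03790269,  0.00518478]), 'width': 0.9947222886433009}
```

View pics/side0.png

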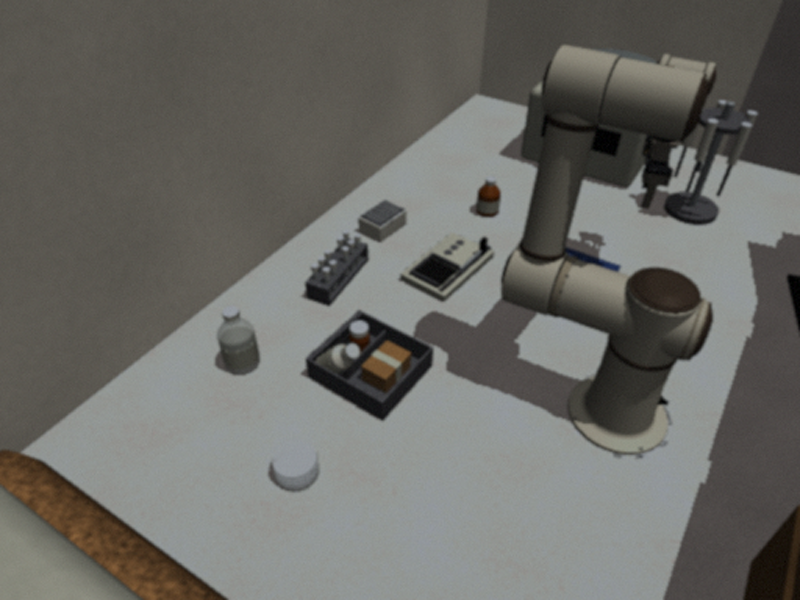

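View pics/top0.png

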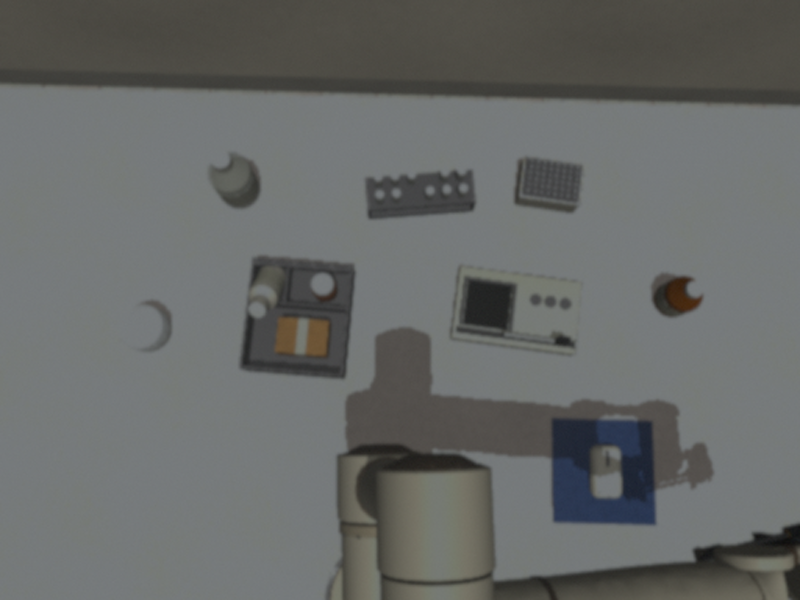

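The side view shows the bin near (370,360) and the tray near (447,267). In the top view the bin is near (300,317), the bottle cap near (258,310), the tray near (515,310) and its grip near (563,340). I'll zoom in to pick the corners.

```bash
python3 - <<'E'
from station import env, optics
import cv2,numpy as np
t=optics.read_camera("top");s=optics.read_camera("side")
np.savez("cams.npz",t=t["color"],s=s["color"],tm=t["mtx"],sm=s["mtx"],tw=t["world_from_camera"],sw=s["world_from_camera"])
def crop(c,x0,y0,w,h,k,n):
    im=cv2.convertScaleAbs(c[y0:y0+h,x0:x0+w,::-1],alpha=1.6,beta=10)
    im=cv2.resize(im,None,fx=k,fy=k,interpolation=cv2.INTER_CUBIC)
    for i in range(0,w,10): cv2.line(im,(i*k,0),(i*k,5 if i%50 else 12),(0,255,0),1); 
    for i in range(0,w,20): cv2.putText(im,str(x0+i),(i*k,22),0,.35,(0,255,255),1)
    for j in range(0,h,10): cv2.line(im,(0,j*k),(6,j*k),(0,255,0),1); cv2.putText(im,str(y0+j),(8,j*k+4),0,.35,(0,255,255),1)
    cv2.imwrite(n,im)
crop(t["color"],148,155,90,95,6,"pics/tb.png")
crop(t["color"],280,160,100,75,7,"pics/tt.png")
crop(s["color"],190,192,95,80,7,"pics/sb.png")
crop(s["color"],250,140,75,60,8,"pics/st.png")
E
```

```text
(no output)
```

View pics/tb.png

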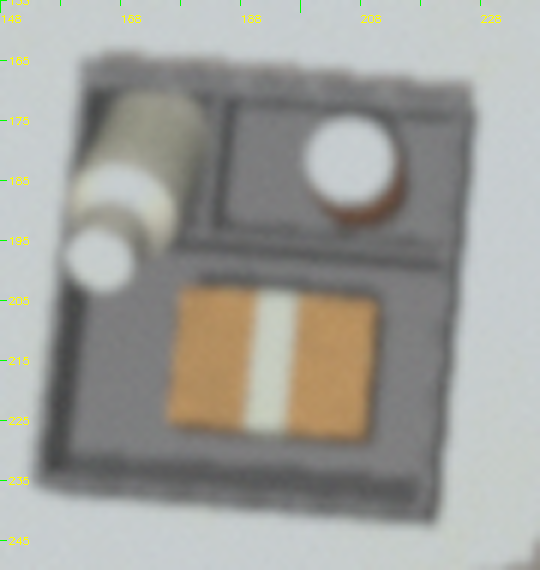

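View pics/tt.png

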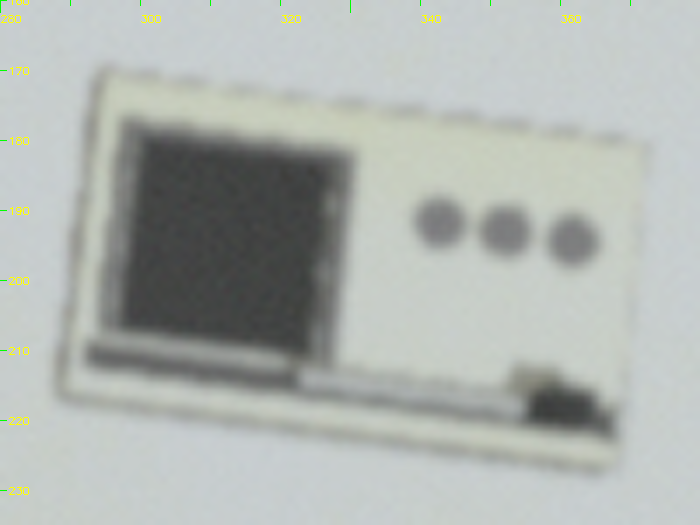

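View pics/sb.png

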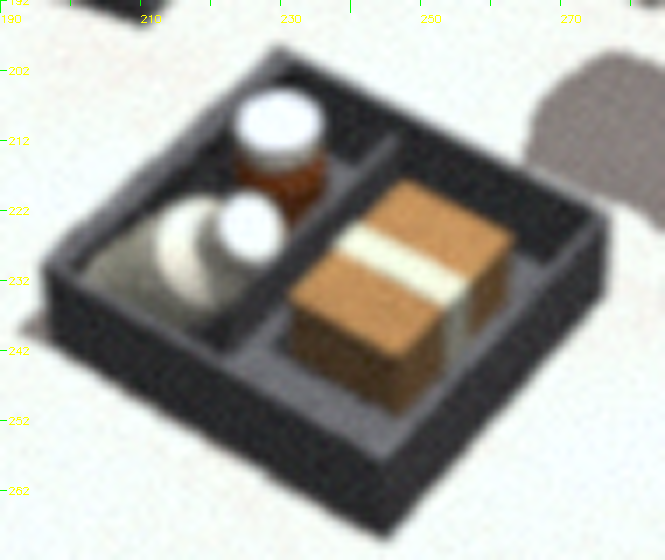

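View pics/st.png

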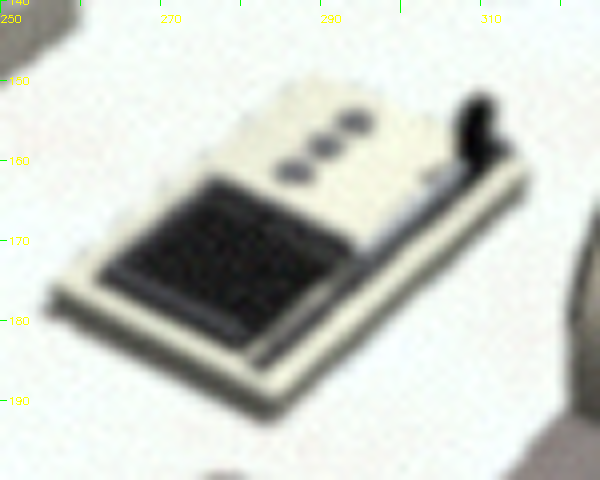

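```bash
cat > h.py <<'E'
import numpy as np,cv2
from scipy.optimize import least_squares
from scipy.spatial.transform import Rotation as R
d=np.load("cams.npz")
def proj(c,P,calib=d):
    M=calib[c+"w"];p=(np.atleast_2d(P)-M[:3,3])@M[:3,:3]
    q=p@calib[c+"m"].T
    return q[:,:2]/q[:,2:]
def w(p2,P):
    c,s=np.cos(p2[2]),np.sin(p2[2]);P=np.atleast_2d(P)
    return np.c_[p2[0]+c*P[:,0]-s*P[:,1],p2[1]+s*P[:,0]+c*P[:,1],P[:,2]]
def fit(obs,x0):
    def f(p): return np.concatenate([proj(c,w(p,P))[0]-np.array(u) for c,P,u in obs])
    r=least_squares(f,x0,loss="soft_l1");return r.x,f(r.x).reshape(-1,2)
def tri(ut,us):
    def f(P): return np.r_[proj("t",P)[0]-ut,proj("s",P)[0]-us]
    r=least_squares(f,[.5,.1,.1]);return r.x,r.fun
E
cat > fit1.py <<'E'
from h import *
def cr(x0,y0,k): return lambda a,b:(x0+a/k-.4,y0+b/k-.4)
tb=cr(148,155,6);tt=cr(280,160,7);sb=cr(190,192,7);st=cr(250,140,8)
X,Y,H=.11,.10,.065
bin_obs=[("t",(X,Y,H),tb(82,62)),("t",(X,-Y,H),tb(472,85)),("t",(-X,-Y,0),tb(435,520)),("t",(-X,Y,H),tb(40,478)),
("s",(X,Y,H),sb(45,262)),("s",(X,-Y,H),sb(280,46)),("s",(-X,-Y,H),sb(608,215)),("s",(-X,-Y,0),sb(603,292)),("s",(-X,Y,0),sb(385,540)),("s",(-X,Y,H),sb(385,462))]
b,r=fit(bin_obs,[.5,.2,0]);print("bin",b.round(4),"\n",r.round(1))
h=.025
tr=[("t",(.075,.115,h),tt(103,68)),("t",(.075,-.135,h),tt(650,145)),("t",(-.075,-.135,0),tt(612,472)),("t",(-.075,.115,h),tt(60,395)),
("s",(.075,.115,h),st(52,285)),("s",(-.075,.115,h),st(270,395)),("s",(-.075,.115,0),st(270,422)),("s",(-.075,-.135,h),st(530,175)),("s",(.075,-.135,h),st(312,75))]
t,r=fit(tr,[.5,-.15,0]);print("tray",t.round(4),"\n",r.round(1))
c,e=tri(tb(100,258),sb(252,228));print("captop",c,e.round(1))
g,e=tri(tt(566,392),st(482,98));print("griptop",g,e.round(1))
cc=np.linalg.inv(np.array([[np.cos(t[2]),-np.sin(t[2])],[np.sin(t[2]),np.cos(t[2])]]))@(g[:2]-t[:2]);print("grip in tray",cc)
cb=w([0,0,-b[2]],[*(c[:2]-b[:2]),c[2]]);print("captop in bin",cb)
# bay outline check: dark mat corner in tray frame
for n,px in dict(FL=(137,138),FR=(322,155),NL=(122,328),NR=(315,360)).items():
    u=np.array([*tt(*px),1]);ray=d["tw"][:3,:3]@np.linalg.inv(d["tm"])@u;o=d["tw"][:3,3];P=o+ray*(h-o[2])/ray[2]
    print(n,w([0,0,-t[2]],[*(P[:2]-t[:2]),0]).round(4))
E
python3 fit1.py
```

```text
bin [ 0.5336  0.1885 -0.0533] 
 [[-0.1 -1. ]
 [-0.6  0.2]
 [ 0.5  0.4]
 [-1.5  0.6]
 [-1.2 -0.4]
 [-0.2 -0.7]
 [ 0.7 -0.9]
 [ 0.7  0.1]
 [ 0.2  0.2]
 [-0.1 -0.6]]
tray [ 0.5652 -0.2382 -0.1115] 
 [[-0.2 -0. ]
 [-0.2 -0.5]
 [-1.2  0.3]
 [ 0.1 -0.5]
 [-0.4 -0.9]
 [ 0.8 -0.1]
 [ 0.5  1. ]
 [ 0.6 -1.5]
 [ 0.4 -1.3]]
captop [0.5325736  0.25307466 0.12802136] [ 0.1  0.1 -0.2 -0. ]
griptop [ 0.49981904 -0.32723971  0.08427109] [ 0.2  0.4 -0.7 -0.1]
grip in tray [-0.05503825 -0.09572079]
captop in bin [[-0.00449809  0.06437989  0.12802136]]
FL [[0.0447 0.0951 0.    ]]
FR [[0.0484 0.0111 0.    ]]
NL [[-0.0427  0.0914  0.    ]]
NR [[-0.0452  0.004   0.    ]]
```

```bash
cat > ov.py <<'E'
from h import *
b=[.5336,.1885,-.0533]; t=[.5652,-.2382,-.1115]
def over(c,x0,y0,ww,hh,k,n,sets,img=None):
    im=d[c] if img is None else img
    im=cv2.convertScaleAbs(im[y0:y0+hh,x0:x0+ww,::-1],alpha=1.5)
    im=cv2.resize(im,None,fx=k,fy=k,interpolation=cv2.INTER_CUBIC)
    for P,col in sets:
        u=((proj(c,P)-[x0,y0]+.5)*k).astype(np.int32)
        cv2.polylines(im,[u.reshape(-1,1,2)],False,col,1)
    cv2.imwrite(n,im)
def rings(fx,fy,fz,tilt,yaw,frame):
    Rm=(R.from_euler('z',yaw)*R.from_euler('y',-tilt)).as_matrix();a=np.linspace(0,2*np.pi,40);o=[]
    for z,r in((0,.028),(.092,.028),(.108,.017),(.140,.017)):
        o.append((w(frame,np.c_[r*np.cos(a),r*np.sin(a),0*a+z]@Rm.T+[fx,fy,fz]),(0,0,255)))
    return o
def box(fr,x0,x1,y0,y1,z,col):
    return (w(fr,[(x0,y0,z),(x1,y0,z),(x1,y1,z),(x0,y1,z),(x0,y0,z)]),col)
if __name__=="__main__":
    bt=rings(.0835,.064,.023,np.radians(40),0,b)
    bo=[box(b,-.11,.11,-.1,.1,.065,(0,255,0)),box(b,.0235,.0285,-.095,.095,.045,(255,255,0)),box(b,.0285,.105,.0275,.0325,.045,(255,255,0))]
    to=[box(t,-.075,.075,-.135,.115,.025,(0,255,0)),box(t,-.045,.045,.007,.097,.025,(0,255,255))]
    over("t",148,155,90,95,6,"pics/o_tb.png",bt+bo);over("s",190,192,95,80,7,"pics/o_sb.png",bt+bo)
    over("t",280,160,100,75,7,"pics/o_tt.png",to);over("s",250,140,75,60,8,"pics/o_st.png",to)
    a=cv2.imread("pics/o_tb.png");c=cv2.imread("pics/o_sb.png")
    for n,l in(("b",("tb","sb")),("t",("tt","st"))):
        i=[cv2.imread(f"pics/o_{x}.png") for x in l];H=max(x.shape[0] for x in i)
        i=[cv2.copyMakeBorder(x,0,H-x.shape[0],0,0,0) for x in i];j=np.hstack(i);s=min(1,800/j.shape[1],600/j.shape[0])
        cv2.imwrite(f"pics/ov_{n}.png",cv2.resize(j,None,fx=s,fy=s,interpolation=cv2.INTER_AREA))
E
python3 ov.py
```

```text
(no output)
```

View pics/o_tb.png

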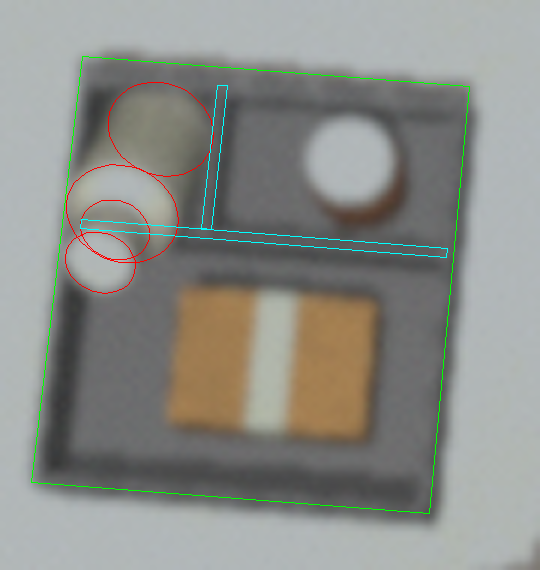

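View pics/o_sb.png

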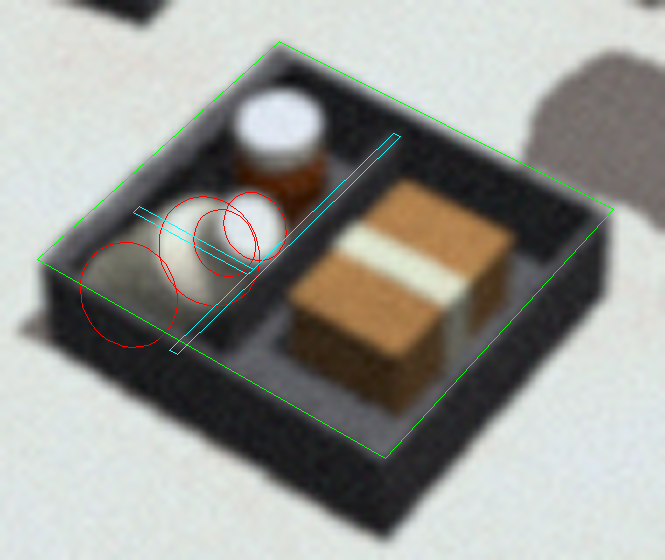

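View pics/ov_t.png

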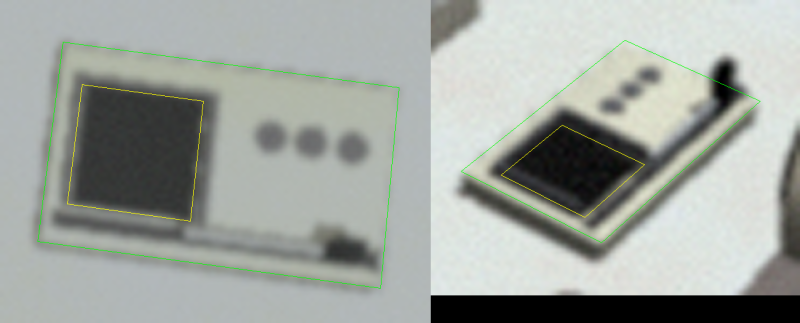

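The overlays fit. The modelled 40° bottle, with its foot at bin (0.0835, 0.064), matches the cap and body in both views, and the bay mat sits at tray (0, 0.052). Next is the approach.

```bash
cat > mv.py <<'E'
from h import *
from station import env
B=[.5336,.1885,-.0533]; T=[.5652,-.2382,-.1115]
def pose(axisR,s): pass
def state():
    s=env.observe();q=s["tool_rot"];return s,R.from_quat([q[1],q[2],q[3],q[0]]),np.array(s["tool_pos"])
def grot(tilt,yaw,flip=False):
    # tool z = (sin t cos yaw, sin t sin yaw, -cos t); y = -left
    z=np.array([np.sin(tilt)*np.cos(yaw),np.sin(tilt)*np.sin(yaw),-np.cos(tilt)])
    y=np.array([np.sin(yaw),-np.cos(yaw),0.]); 
    if flip:y=-y
    return R.from_matrix(np.c_[np.cross(y,z),y,z])
def delta(tp,tr):
    s,r,p=state()
    return r.inv().apply(tp-p).round(4), np.degrees((r.inv()*tr).as_rotvec()).round(2)
def show():
    s,r,p=state();print("t",round(s["time"],2),"p",p.round(4),"z",r.as_matrix()[:,2].round(3),"y",r.as_matrix()[:,1].round(3),"F",np.round(s["ft_force"],1),"w",round(s["width"],3),"q",np.round(s["q"],2))
TILT=np.radians(40)
def bott(s,tilt=TILT): # point at s along bottle axis, world
    return w(B,np.array([.0835,.064,.023])+s*np.array([-np.sin(tilt),0,np.cos(tilt)]))[0]
E
python3 -c "
from mv import *
print(bott(.24),bott(.105));print(delta(bott(.24),grot(TILT,B[2])));show()"
```

```text
[0.46634106 0.25617932 0.20685067] [0.55299415 0.25155633 0.10343467]
(array([ 0.5164, -0.7024,  0.0081]), array([-6.32, 39.66, 17.18]))
t 0.2 p [ 0.1477 -0.5553  0.214 ] z [-0.     0.001 -1.   ] y [ 0.257 -0.966 -0.001] F [ 0.1 -0.3 -0.5] w 1.002 q [-1.52  0.16  1.6   0.    1.39 -0.21]
```

```bash
python3 -c "
from mv import *
print(delta(np.array([.42,-.2,.25]),grot(np.radians(15),-.15)))"
```

```text
(array([ 0.3545, -0.2735, -0.0356]), array([-3.14, 14.79, 23.33]))
```

servo_tool:
  plan: [0.018, -0.014, -0.002, 0, 0.7, 1.2, 0.053, -0.041, -0.005, -0.5, 2.2, 3.5, 0.092, -0.071, -0.01, -0.8, 3.8, 6, 0.131, -0.101, -0.014, -1.2, 5.4, 8.6, 0.17, -0.131, -0.018, -1.5, 7, 11.2, 0.209, -0.161, -0.021, -1.9, 8.6, 13.8, 0.248, -0.191, -0.025, -2.2, 10.2, 16.4, 0.287, -0.221, -0.029, -2.5, 11.8, 19, 0.326, -0.251, -0.033, -2.9, 13.4, 21.5, 0.355, -0.274, -0.036, -3.1, 14.8, 23.3]
  fingers: -1

```text
time: 1.2
tool_pos: [0.4214, -0.197, 0.2507]
tool_rot: [0.009, 0.989, -0.074, 0.131]
ft_force: [0.3, -1.1, 0.2]
width: 1.0
```

```bash
python3 -c "
from mv import *
show();print(delta(bott(.24),grot(TILT,B[2])))"
```

```text
t 1.2 p [ 0.4214 -0.197   0.2507] z [ 0.258 -0.038 -0.965] y [-0.149 -0.989 -0.001] F [ 0.3 -1.1  0.2] w 1.0 q [-0.82 -0.39  2.05  0.17  1.28  0.87]
(array([-0.0339, -0.4548,  0.0368]), array([ 2.52, 24.87, -4.97]))
```

servo_tool:
  plan: [-0.002, -0.03, 0.002, 0.2, 1.6, -0.3, -0.006, -0.078, 0.006, 0.4, 4.2, -0.8, -0.01, -0.127, 0.01, 0.7, 7, -1.4, -0.013, -0.176, 0.014, 1, 9.7, -1.9, -0.017, -0.225, 0.018, 1.2, 12.4, -2.5, -0.02, -0.274, 0.022, 1.5, 15, -3, -0.024, -0.323, 0.026, 1.8, 17.7, -3.5, -0.028, -0.372, 0.03, 2.1, 20.4, -4.1, -0.031, -0.42, 0.034, 2.3, 23, -4.6, -0.034, -0.455, 0.037, 2.5, 24.9, -5]

```text
time: 2.2
tool_pos: [0.4659, 0.259, 0.2068]
tool_rot: [0.009, 0.939, -0.024, 0.343]
ft_force: [0.5, -1.1, 0.3]
width: 0.998
```

```bash
python3 - <<'E'
from mv import *
from station import optics
show();print(delta(bott(.24),grot(TILT,B[2])));print(delta(bott(.105),grot(TILT,B[2])))
for n in("top","side"):
    c=optics.read_camera(n)["color"];cv2.imwrite(f"pics/{n}1.png",cv2.resize(c[:,:,::-1][90:340,60:400],None,fx=2.3,fy=2.3,interpolation=cv2.INTER_CUBIC))
E
```

```text
t 2.2 p [0.4659 0.259  0.2068] z [ 0.645 -0.032 -0.764] y [-0.051 -0.999 -0.   ] F [ 0.5 -1.1  0.3] w 0.998 q [ 0.48 -0.33  2.22 -0.54  0.69  2.42]
(array([0.0005, 0.0028, 0.0004]), array([-0.12, -0.19,  0.11]))
(array([0.    , 0.0031, 0.1354]), array([-0.12, -0.19,  0.11]))
```

View pics/side1.png

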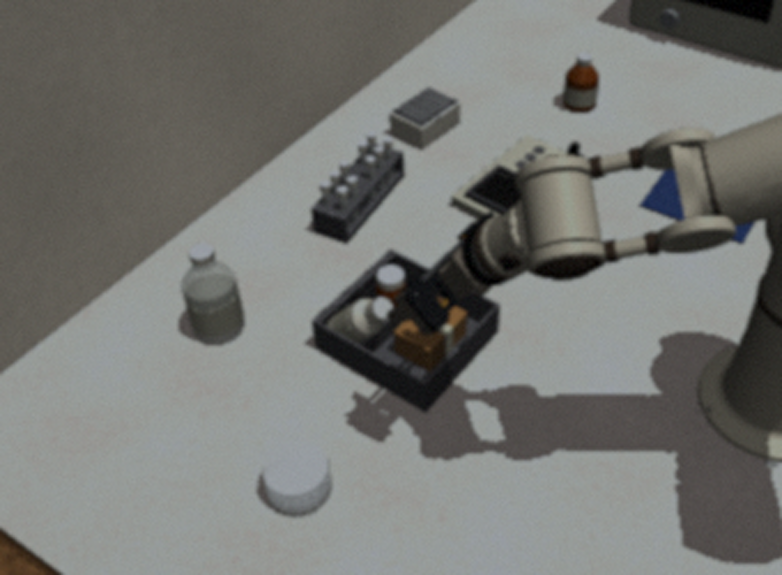

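View pics/top1.png

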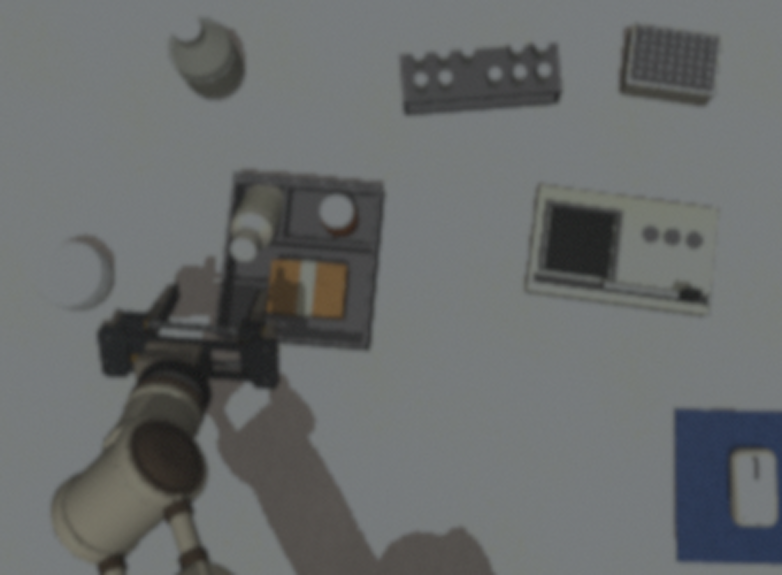

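The gripper sits on the extended bottle axis, with the cap between the open fingers. Next I go in along the axis.

servo_tool:
  plan: [0, 0.001, 0.01, 0, 0, 0, 0, 0.002, 0.03, 0, 0, 0, 0, 0.003, 0.05, 0, 0, 0, 0, 0.003, 0.07, 0, 0, 0, 0, 0.003, 0.09, 0, 0, 0, 0, 0.003, 0.105, 0, 0, 0, 0, 0.003, 0.118, 0, 0, 0, 0, 0.003, 0.128, 0, 0, 0, 0, 0.003, 0.134, 0, 0, 0, 0, 0.003, 0.135, 0, 0, 0]

```text
time: 3.3
tool_pos: [0.5503, 0.2535, 0.0998]
tool_rot: [0.009, 0.94, -0.021, 0.34]
ft_force: [-0.9, -0.9, -0.3]
width: 1.002
```

```bash
python3 - <<'E'
from mv import *
from station import optics
show();print(delta(bott(.105),grot(TILT,B[2])))
i=[]
for n,(x,y) in dict(top=(130,130),side=(180,170)).items():
    c=optics.read_camera(n)["color"];i.append(cv2.resize(c[:,:,::-1][y:y+110,x:x+100],None,fx=4,fy=4,interpolation=cv2.INTER_CUBIC))
cv2.imwrite("pics/g2.png",cv2.convertScaleAbs(np.hstack(i),alpha=1.4))
E
```

```text
t 3.3 p [0.5503 0.2535 0.0998] z [ 0.639 -0.031 -0.768] y [-0.045 -0.999  0.002] F [-0.9 -0.9 -0.3] w 1.002 q [ 0.37  0.05  2.13 -0.72  0.41  2.58]
(array([ 0.0045,  0.0018, -0.001 ]), array([-0.18,  0.2 ,  0.43]))
```

View pics/g2.png

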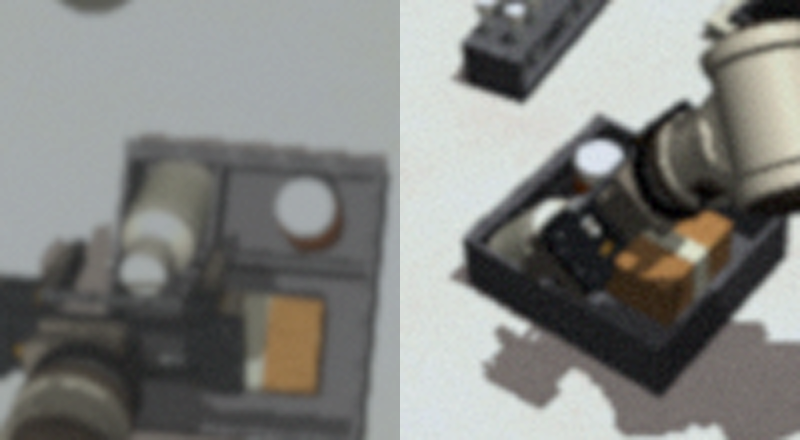

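```bash
python3 - <<'E'
from mv import *
from station import optics
s,r,p=state()
c=optics.read_camera("top")["color"];x,y=140,150;k=9
im=cv2.convertScaleAbs(cv2.resize(c[:,:,::-1][y:y+65,x:x+75],None,fx=k,fy=k,interpolation=cv2.INTER_CUBIC),alpha=1.6)
def dot(P,col):
    u=((proj("t",P)[0]-[x,y]+.5)*k).astype(int);cv2.circle(im,tuple(u),4,col,-1)
for yy in(-.064,-.046,0,.046,.064):
  for xx in(-.01,.01): dot(p+r.apply([xx,yy,0]),(0,255,0))
dot(bott(.140),(0,0,255));dot(bott(.105),(255,0,255))
cv2.imwrite("pics/g3.png",im)
E
```

```text
(no output)
```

View pics/g3.png

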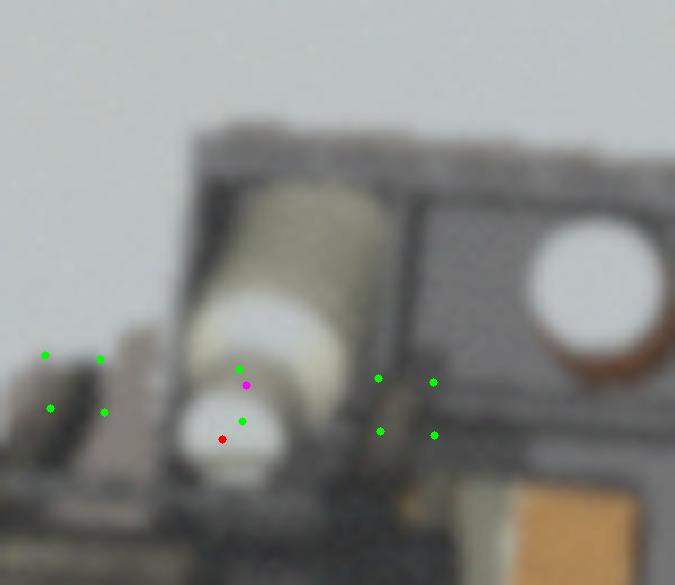

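The fingertip projection agrees with the picture: left tip at about x 45–100, right tip at about 380–430. The cap disc at (233,435) is about 1 px (≈3 mm) right of the prediction at (222,439), so I'll centre on it and close.

servo_tool:
  plan: [0.002, 0.002, 0, 0, 0, 0, 0.0045, 0.004, 0, 0, 0, 0.4, 0.0045, 0.004, 0, 0, 0, 0.4, 0.0045, 0.004, 0, 0, 0, 0.4]

```text
time: 3.85
tool_pos: [0.5536, 0.25, 0.1038]
tool_rot: [0.007, 0.94, -0.024, 0.341]
ft_force: [0.5, 0.3, 0.3]
width: 0.999
```

```bash
python3 - <<'E'
from mv import *
from station import optics
show();s,r,p=state()
c=optics.read_camera("top")["color"];x,y=140,150;k=9
im=cv2.convertScaleAbs(cv2.resize(c[:,:,::-1][y:y+65,x:x+75],None,fx=k,fy=k,interpolation=cv2.INTER_CUBIC),alpha=1.6)
def dot(P,col):
    u=((proj("t",P)[0]-[x,y]+.5)*k).astype(int);cv2.circle(im,tuple(u),4,col,-1)
for zz in (0,-.035): dot(p+r.apply([0,0,zz]),(0,255,0))
a=np.linspace(0,6.28,30)
for q in a: dot(p+r.apply([.017*np.cos(q),.017*np.sin(q),-.035]),(0,0,255))
cv2.imwrite("pics/g4.png",im)
E
```

```text
t 3.85 p [0.5536 0.25   0.1038] z [ 0.641 -0.03  -0.767] y [-0.05  -0.999 -0.003] F [0.5 0.3 0.3] w 0.999 q [ 0.36  0.04  2.13 -0.7   0.41  2.56]
```

View pics/g4.png

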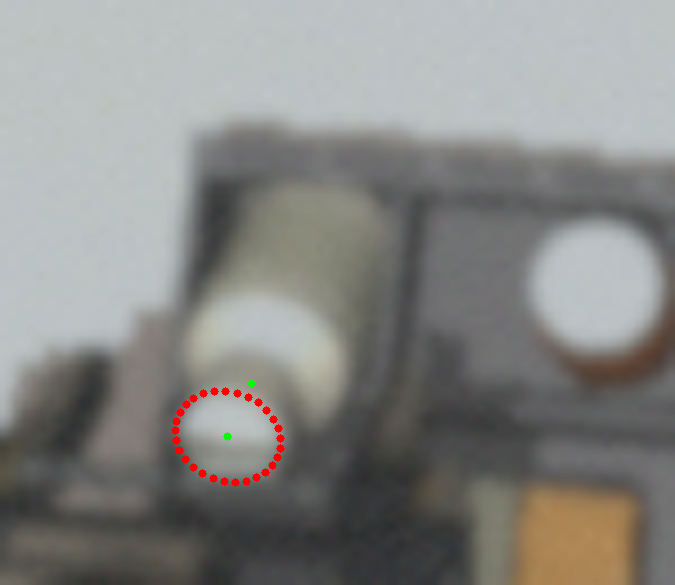

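The expected cap ring in the tool frame, centred at (228,436), lies on the visible cap, so I close.

servo_tool:
  plan: [0, 0, 0, 0, 0, 0, 0, 0, 0, 0, 0, 0, 0, 0, 0, 0, 0, 0, 0, 0, 0, 0, 0, 0, 0, 0, 0, 0, 0, 0, 0, 0, 0, 0, 0, 0, 0, 0, 0, 0, 0, 0, 0, 0, 0, 0, 0, 0]
  fingers: 1

```text
time: 4.7
tool_pos: [0.5536, 0.25, 0.1037]
tool_rot: [0.007, 0.94, -0.024, 0.341]
ft_force: [0.3, 0.4, -0.1]
width: 0.365
```

```bash
python3 -c "
from mv import *
show()"
```

```text
t 4.7 p [0.5536 0.25   0.1037] z [ 0.641 -0.03  -0.767] y [-0.05  -0.999 -0.003] F [ 0.3  0.4 -0.1] w 0.365 q [ 0.36  0.04  2.13 -0.7   0.41  2.56]
```

The width is 0.365 (33.6 mm), so it's on the cap. I draw it out along the axis, gently at first.

servo_tool:
  plan: [0, 0, -0.003, 0, 0, 0, 0, 0, -0.008, 0, 0, 0, 0, 0, -0.014, 0, 0, 0, 0, 0, -0.021, 0, 0, 0, 0, 0, -0.028, 0, 0, 0]

```text
time: 5.2
tool_pos: [0.5351, 0.2509, 0.1257]
tool_rot: [0.007, 0.94, -0.024, 0.341]
ft_force: [0.8, 0.0, -2.1]
width: 0.365
```

```bash
python3 -c "
from mv import *
show()"
```

```text
t 5.2 p [0.5351 0.2509 0.1257] z [ 0.641 -0.03  -0.767] y [-0.05  -0.999 -0.003] F [ 0.8  0.  -2.1] w 0.365 q [ 0.38 -0.04  2.16 -0.65  0.46  2.51]
```

servo_tool:
  plan: [0, 0, -0.008, 0, 0, 0, 0, 0, -0.016, 0, 0, 0, 0, 0, -0.024, 0, 0, 0, 0, 0, -0.033, 0, 0, 0, 0, 0, -0.042, 0, 0, 0, 0, 0, -0.051, 0, 0, 0, 0, 0, -0.061, 0, 0, 0, 0, 0, -0.071, 0, 0, 0, 0, 0, -0.08, 0, 0, 0, 0, 0, -0.09, 0, 0, 0]

```text
time: 6.2
tool_pos: [0.4769, 0.2536, 0.1952]
tool_rot: [0.007, 0.94, -0.024, 0.341]
ft_force: [-0.1, 0.8, -2.4]
width: 0.363
```

```bash
python3 - <<'E'
from mv import *
from station import optics
show();s,r,p=state()
im=optics.read_camera("side")["color"];cv2.imwrite("pics/s5.png",cv2.convertScaleAbs(cv2.resize(im[:,:,::-1][140:300,150:350],None,fx=4,fy=3.75),alpha=1.3))
f=p+r.apply([0,0,.105]);print("foot",f,"low",f[2]-.028*.643)
print(w([0,0,-B[2]],[*(f[:2]-np.array(B[:2])),f[2]]))
E
```

```text
t 6.2 p [0.4769 0.2536 0.1952] z [ 0.64  -0.03  -0.767] y [-0.05  -0.999 -0.003] F [-0.1  0.8 -2.4] w 0.363 q [ 0.45 -0.3   2.22 -0.53  0.65  2.4 ]
foot [0.54415373 0.25042442 0.11463866] low 0.09663465680483543
[[0.00723973 0.06239873 0.11463866]]
```

View pics/s5.png

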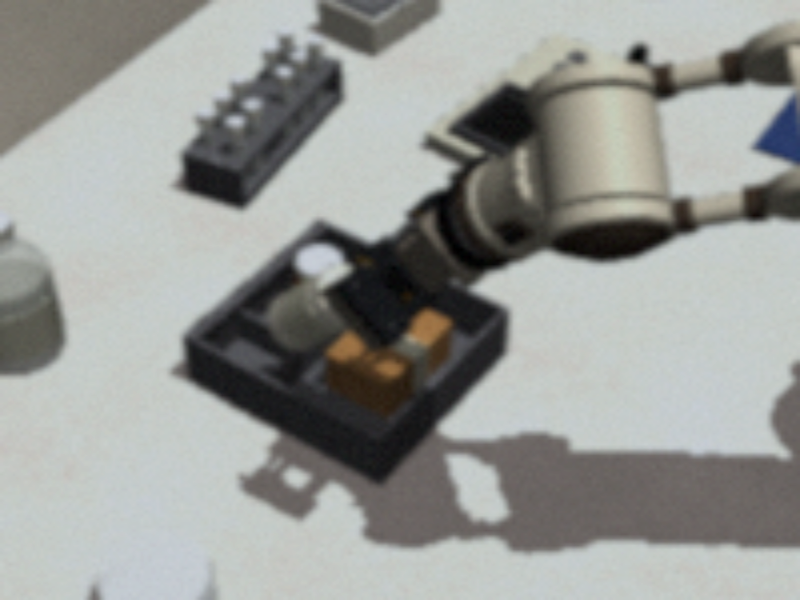

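The bottle is out and clear: foot at about z 0.10, above the rim. I lift and right it.

```bash
python3 -c "
from mv import *
print(delta(np.array([.49,.17,.28]),grot(0,-.08)))
print(w(T,(0,.052,.025)))"
```

```text
(array([ 0.0668,  0.083 , -0.053 ]), array([ -0.83, -39.98,   1.61]))
[[ 0.57098599 -0.1865229   0.025     ]]
```

servo_tool:
  plan: [0.005, 0.004, -0.01, 0, -2, 0, 0.013, 0.011, -0.018, -0.1, -6, 0.2, 0.021, 0.02, -0.026, -0.2, -11, 0.4, 0.029, 0.03, -0.034, -0.3, -16, 0.6, 0.037, 0.04, -0.04, -0.4, -21, 0.8, 0.045, 0.05, -0.044, -0.5, -26, 1, 0.053, 0.06, -0.048, -0.6, -31, 1.2, 0.059, 0.07, -0.05, -0.7, -35, 1.4, 0.064, 0.078, -0.052, -0.8, -38.5, 1.5, 0.067, 0.083, -0.053, -0.8, -40, 1.6]

```text
time: 7.25
tool_pos: [0.4914, 0.1691, 0.2806]
tool_rot: [-0.0, 0.999, -0.04, -0.0]
ft_force: [-0.6, 0.9, -1.8]
width: 0.363
```

```bash
python3 -c "
from mv import *
show();print(delta(np.array([.571,-.1865,.20]),grot(0,-.1115)))"
```

```text
t 7.25 p [0.4914 0.1691 0.2806] z [-0.001  0.    -1.   ] y [-0.081 -0.997 -0.   ] F [-0.6  0.9 -1.8] w 0.363 q [ 0.1  -0.02  1.66  0.    1.51  1.75]
(array([0.1081, 0.348 , 0.0805]), array([-0.01,  0.05,  1.76]))
```

servo_tool:
  plan: [0.005, 0.015, 0, 0, 0, 0.1, 0.016, 0.05, 0, 0, 0, 0.3, 0.03, 0.092, 0.002, 0, 0, 0.5, 0.044, 0.137, 0.01, 0, 0, 0.7, 0.058, 0.182, 0.022, 0, 0, 0.9, 0.072, 0.227, 0.038, 0, 0, 1.1, 0.085, 0.27, 0.054, 0, 0, 1.3, 0.096, 0.308, 0.067, 0, 0, 1.5, 0.104, 0.335, 0.076, 0, 0, 1.7, 0.108, 0.348, 0.08, 0, 0, 1.8]

```text
time: 8.25
tool_pos: [0.5705, -0.1888, 0.1992]
tool_rot: [-0.0, 0.998, -0.057, -0.001]
ft_force: [-0.2, 0.4, -1.8]
width: 0.364
```

servo_tool:
  plan: [0, 0, 0, 0, 0, 0, 0, 0, 0, 0, 0, 0]

```text
time: 8.45
tool_pos: [0.5706, -0.1881, 0.1995]
tool_rot: [-0.0, 0.998, -0.057, -0.001]
ft_force: [0.9, -0.2, -2.3]
width: 0.366
```

```bash
python3 - <<'E'
from mv import *
from station import optics
show();s,r,p=state();print(delta(np.array([.571,-.1865,.135]),grot(0,-.1115)))
i=[]
for n,(x,y) in dict(top=(280,140),side=(220,100)).items():
    c=optics.read_camera(n)["color"];i.append(cv2.resize(c[:,:,::-1][y:y+110,x:x+100],None,fx=4,fy=4,interpolation=cv2.INTER_CUBIC))
cv2.imwrite("pics/g6.png",cv2.convertScaleAbs(np.hstack(i),alpha=1.4))
E
```

```text
t 8.45 p [ 0.5706 -0.1881  0.1995] z [-0.002  0.001 -1.   ] y [-0.114 -0.993 -0.   ] F [ 0.9 -0.2 -2.3] w 0.366 q [-0.52  0.24  1.54 -0.    1.37  1.17]
(array([ 0.0003, -0.0016,  0.0645]), array([-0.02,  0.12, -0.15]))
```

View pics/g6.png

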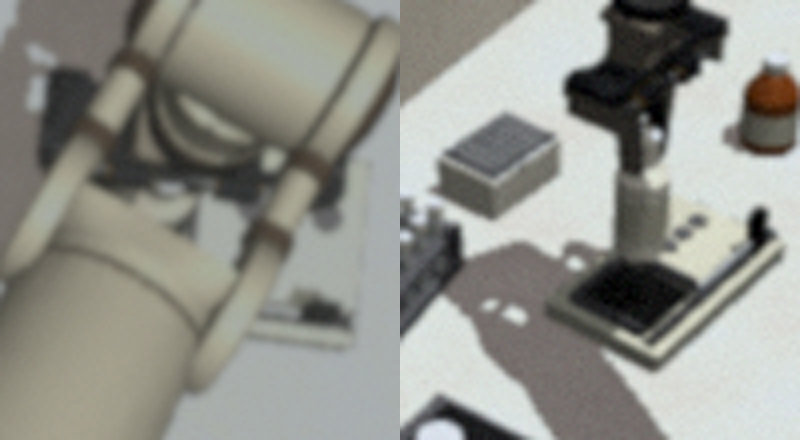

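The bottle hangs upright over the dark bay mat (side view: body at (640,215), mat at (635,290)). I lower it.

servo_tool:
  plan: [0, -0.001, 0.006, 0, 0, 0, 0, -0.0015, 0.016, 0, 0.1, -0.1, 0, -0.0015, 0.027, 0, 0.1, -0.1, 0, -0.0015, 0.038, 0, 0.1, -0.1, 0, -0.0015, 0.048, 0, 0.1, -0.1, 0, -0.0015, 0.056, 0, 0.1, -0.1, 0, -0.0015, 0.061, 0, 0.1, -0.1, 0, -0.0015, 0.063, 0, 0.1, -0.1, 0, -0.0015, 0.063, 0, 0.1, -0.1]

```text
time: 9.45
tool_pos: [0.5709, -0.186, 0.1368]
tool_rot: [-0.0, 0.998, -0.056, 0.0]
ft_force: [0.1, -0.3, -1.8]
width: 0.364
```

```bash
python3 - <<'E'
from mv import *
from station import optics
show();s,r,p=state()
c=optics.read_camera("side")["color"];x,y=240,110;k=7
im=cv2.convertScaleAbs(cv2.resize(c[:,:,::-1][y:y+80,x:x+90],None,fx=k,fy=k,interpolation=cv2.INTER_CUBIC),alpha=1.4)
def pl(P,col): cv2.polylines(im,[((proj("s",P)-[x,y]+.5)*k).astype(np.int32).reshape(-1,1,2)],False,col,1)
a=np.linspace(0,6.28,40);o=np.c_[.028*np.cos(a),.028*np.sin(a),0*a]
for zz,q in((.105,.028),(.013,.028),(-.035,.017)): pl(p+r.apply(o*q/.028+[0,0,zz]),(0,0,255))
pl(w(T,[(-.045,.007,.025),(.045,.007,.025),(.045,.097,.025),(-.045,.097,.025),(-.045,.007,.025)]),(0,255,255))
cv2.imwrite("pics/g7.png",im)
E
```

```text
t 9.45 p [ 0.5709 -0.186   0.1368] z [ 0.  0. -1.] y [-0.111 -0.994 -0.   ] F [ 0.1 -0.3 -1.8] w 0.364 q [-0.52  0.29  1.6   0.    1.25  1.17]
```

View pics/g7.png

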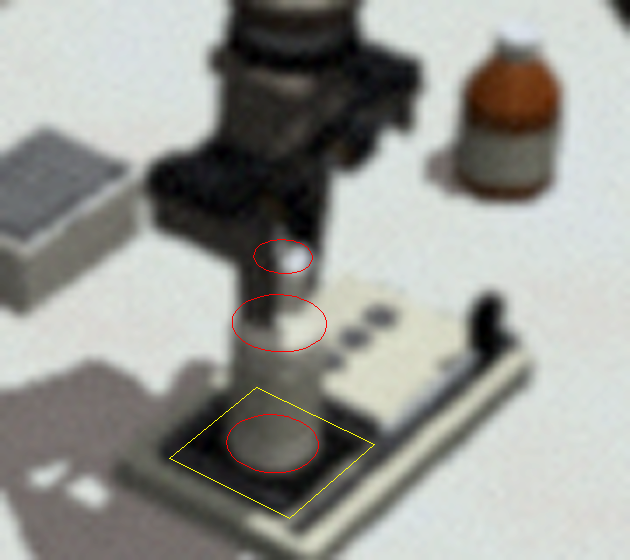

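The foot ring lies on the bottle foot at (272,443) and is centred on the mat. I lower it in small steps to contact.

servo_tool:
  plan: [0, 0, 0.0015, 0, 0, 0, 0, 0, 0.003, 0, 0, 0, 0, 0, 0.004, 0, 0, 0, 0, 0, 0.005, 0, 0, 0, 0, 0, 0.005, 0, 0, 0]

```text
time: 10.0
tool_pos: [0.571, -0.1861, 0.1321]
tool_rot: [0.0, 0.998, -0.056, 0.0]
ft_force: [0.4, 1.1, -1.8]
width: 0.366
```

servo_tool:
  plan: [0, 0, 0.001, 0, 0, 0, 0, 0, 0.001, 0, 0, 0]

```text
time: 10.2
tool_pos: [0.5709, -0.186, 0.1309]
tool_rot: [0.0, 0.998, -0.056, 0.0]
ft_force: [-0.1, 0.6, -2.1]
width: 0.366
```

servo_tool:
  plan: [0, 0, 0.001, 0, 0, 0, 0, 0, 0.001, 0, 0, 0]

```text
time: 10.4
tool_pos: [0.5712, -0.1861, 0.1303]
tool_rot: [0.0, 0.998, -0.056, 0.0]
ft_force: [-0.3, 0.5, 0.8]
width: 0.364
```

servo_tool:
  plan: [0, 0, 0.001, 0, 0, 0, 0, 0, 0.001, 0, 0, 0]

```text
time: 10.6
tool_pos: [0.5715, -0.1863, 0.1303]
tool_rot: [0.0, 0.998, -0.056, 0.001]
ft_force: [-1.7, 1.0, 5.3]
width: 0.367
```

It's on the mat, with the force now up to +5 N. I release.

servo_tool:
  plan: [0, 0, 0, 0, 0, 0, 0, 0, 0, 0, 0, 0, 0, 0, 0, 0, 0, 0, 0, 0, 0, 0, 0, 0, 0, 0, 0, 0, 0, 0, 0, 0, 0, 0, 0, 0]
  fingers: -1

```text
time: 11.2
tool_pos: [0.5715, -0.1863, 0.1302]
tool_rot: [0.0, 0.998, -0.056, 0.001]
ft_force: [-1.7, -0.3, 0.1]
width: 0.862
```

servo_tool:
  plan: [0, 0, -0.005, 0, 0, 0, 0, 0, -0.015, 0, 0, 0, 0, 0, -0.03, 0, 0, 0, 0, 0, -0.05, 0, 0, 0, 0, 0, -0.075, 0, 0, 0, 0, 0, -0.1, 0, 0, 0]

```text
time: 11.8
tool_pos: [0.5715, -0.1863, 0.2328]
tool_rot: [0.001, 0.998, -0.056, 0.001]
ft_force: [-0.0, 0.2, 0.5]
width: 1.001
```

```bash
python3 - <<'E'
from mv import *
from station import optics
show()
i=[]
for n,(x,y) in dict(top=(280,140),side=(230,100)).items():
    c=optics.read_camera(n)["color"];i.append(cv2.resize(c[:,:,::-1][y:y+100,x:x+100],None,fx=4,fy=4,interpolation=cv2.INTER_CUBIC))
cv2.imwrite("pics/g8.png",cv2.convertScaleAbs(np.hstack(i),alpha=1.4))
E
```

```text
t 11.8 p [ 0.5715 -0.1863  0.2328] z [ 0.003 -0.001 -1.   ] y [-0.111 -0.994  0.001] F [-0.   0.2  0.5] w 1.001 q [-0.52  0.21  1.5   0.    1.43  1.17]
```

View pics/g8.png

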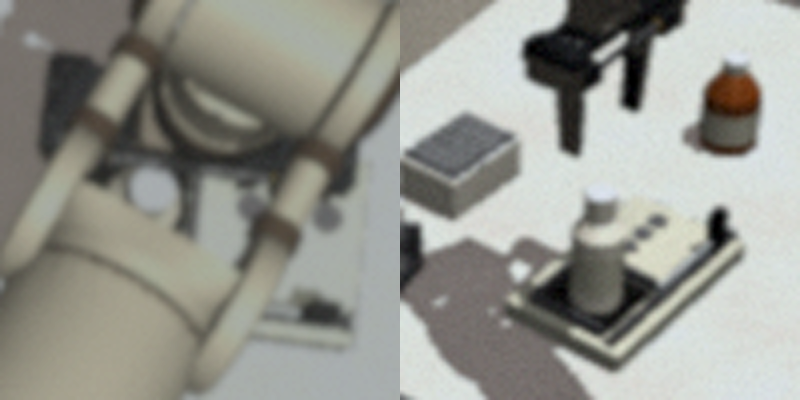

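The bottle stands upright in the bay after release. Now I localise the lock grip using the initial pictures, since the lock has not moved.

```bash
python3 - <<'E'
from mv import *
gx,gy=-.0565,-.097
i=[]
for c,x,y in(("t",345,195),("s",290,140)):
    k=14;ww=28;im=cv2.convertScaleAbs(cv2.resize(d[c][:,:,::-1][y:y+30,x:x+ww],None,fx=k,fy=k,interpolation=cv2.INTER_CUBIC),alpha=1.5)
    for z,col in((.08,(0,0,255)),(.046,(0,255,0)),(.025,(255,0,0))):
        P=w(T,[(gx+a*.007,gy+b*.012,z) for a,b in((-1,-1),(1,-1),(1,1),(-1,1),(-1,-1))])
        cv2.polylines(im,[((proj(c,P)-[x,y]+.5)*k).astype(np.int32).reshape(-1,1,2)],False,col,1)
    i.append(im)
cv2.imwrite("pics/grip.png",np.hstack(i))
E
```

```text
(no output)
```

View pics/grip.png

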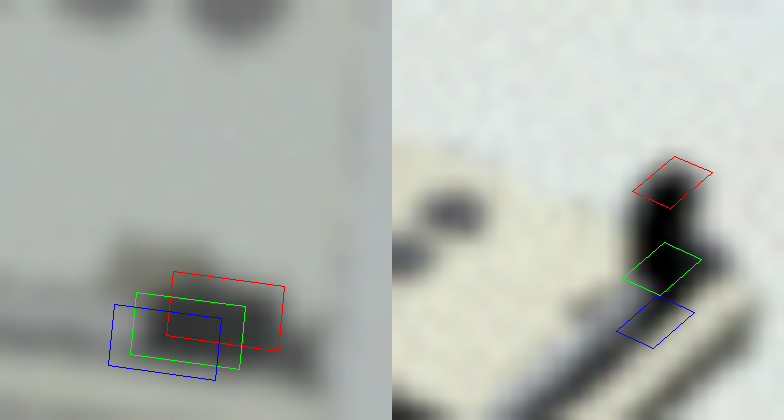

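The block model at tray (-0.0565, -0.097) fits both views: top (215,318) in the left crop, and (673,182) in the right crop. I'll grip with the jaws across the tray's x so the hand stays clear of the bottle.

```bash
cat >> mv.py <<'E'
GR=grot(0,T[2]+np.pi/2)
def grip(x,y,z): return w(T,(x,y,z))[0]
E
python3 -c "
from mv import *
print(grip(-.0565,-.097,.15));print(delta(grip(-.0565,-.097,.2),GR))"
```

```text
[ 0.49825774 -0.32831096  0.15      ]
(array([-0.0598,  0.1481,  0.0363]), array([  0.68,  -0.29, -89.98]))
```

servo_tool:
  plan: [-0.003, 0.01, 0, 0, 0, -5, -0.01, 0.028, 0, 0.1, 0, -13, -0.018, 0.048, 0, 0.1, 0, -21, -0.026, 0.068, 0, 0.2, 0, -29.5, -0.034, 0.088, 0, 0.3, -0.1, -38, -0.042, 0.106, 0.005, 0.3, -0.1, -46.5, -0.049, 0.122, 0.014, 0.4, -0.2, -55, -0.055, 0.136, 0.024, 0.5, -0.2, -63.5, -0.059, 0.145, 0.032, 0.6, -0.2, -72, -0.06, 0.148, 0.036, 0.6, -0.3, -80]

```text
time: 12.9
tool_pos: [0.4969, -0.3287, 0.199]
tool_rot: [-0.001, 0.799, 0.601, -0.0]
ft_force: [-0.0, 0.4, -0.4]
width: 1.0
```

```bash
python3 -c "
from mv import *
show();print(delta(grip(-.0565,-.097,.12),GR))"
```

```text
t 12.9 p [ 0.4969 -0.3287  0.199 ] z [-0.001  0.001 -1.   ] y [ 0.961 -0.277 -0.001] F [-0.   0.4 -0.4] w 1.0 q [-0.79  0.22  1.55  0.    1.37 -0.51]
(array([0.0007, 0.0013, 0.079 ]), array([-0.06, -0.05, -9.71]))
```

servo_tool:
  plan: [0, 0, 0.005, 0, 0, -2, 0, 0.001, 0.02, 0, 0, -5, 0.001, 0.001, 0.038, 0, 0, -8, 0.001, 0.001, 0.056, 0, 0, -9.5, 0.001, 0.001, 0.07, 0, 0, -9.7, 0.001, 0.001, 0.078, 0, 0, -9.7, 0.001, 0.001, 0.079, 0, 0, -9.7]

```text
time: 13.6
tool_pos: [0.4975, -0.3274, 0.1188]
tool_rot: [-0.002, 0.746, 0.666, -0.0]
ft_force: [-0.5, -0.2, 0.3]
width: 1.001
```

```bash
python3 - <<'E'
from mv import *
from station import optics
show();s,r,p=state();print(delta(grip(-.0565,-.097,.051),GR))
i=[]
for n,(x,y) in dict(top=(300,150),side=(250,90)).items():
    c=optics.read_camera(n)["color"];k=5
    im=cv2.convertScaleAbs(cv2.resize(c[:,:,::-1][y:y+100,x:x+80],None,fx=k,fy=k,interpolation=cv2.INTER_CUBIC),alpha=1.4)
    for zz,col in((0,(0,255,0)),(.04,(0,0,255))):
      for yy in(-.046,0,.046):
        u=((proj(n[0],p+r.apply([0,yy,zz]))[0]-[x,y]+.5)*k).astype(int);cv2.circle(im,tuple(u),3,col,-1)
    i.append(im)
cv2.imwrite("pics/g9.png",np.hstack(i))
E
```

```text
t 13.6 p [ 0.4975 -0.3274  0.1188] z [-0.002  0.003 -1.   ] y [ 0.994 -0.112 -0.003] F [-0.5 -0.2  0.3] w 1.001 q [-0.78  0.3   1.62  0.    1.22 -0.67]
(array([-0.001 ,  0.001 ,  0.0678]), array([-0.15, -0.13, -0.04]))
```

View pics/g9.png

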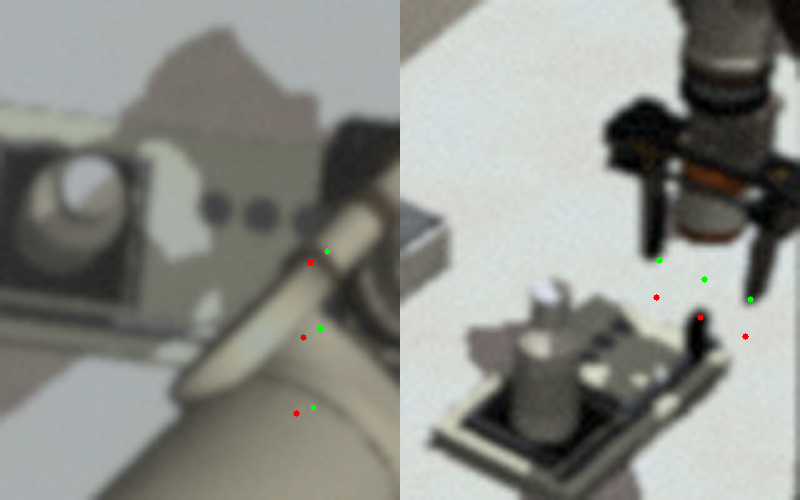

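The fingers straddle the grip. The projected centre at (700,317) falls on the grip top at about (698,318). I descend.

servo_tool:
  plan: [-0.001, 0.001, 0.008, 0, 0, 0, -0.001, 0.001, 0.02, 0, -0.1, 0, -0.001, 0.001, 0.033, -0.1, -0.1, 0, -0.001, 0.001, 0.045, -0.1, -0.1, 0, -0.001, 0.001, 0.056, -0.1, -0.1, 0, -0.001, 0.001, 0.063, -0.1, -0.1, 0, -0.001, 0.001, 0.067, -0.1, -0.1, 0, -0.001, 0.001, 0.068, -0.1, -0.1, 0]

```text
time: 14.5
tool_pos: [0.4991, -0.3291, 0.0519]
tool_rot: [0.001, 0.746, 0.666, -0.0]
ft_force: [1.2, -0.9, 0.2]
width: 1.001
```

servo_tool:
  plan: [0, 0, 0, 0, 0, 0, 0, 0, 0, 0, 0, 0, 0, 0, 0, 0, 0, 0, 0, 0, 0, 0, 0, 0, 0, 0, 0, 0, 0, 0, 0, 0, 0, 0, 0, 0, 0, 0, 0, 0, 0, 0, 0, 0, 0, 0, 0, 0, 0, 0, 0, 0, 0, 0, 0, 0, 0, 0, 0, 0]
  fingers: 1

```text
time: 15.5
tool_pos: [0.4986, -0.329, 0.0519]
tool_rot: [0.0, 0.746, 0.666, -0.0]
ft_force: [-14.0, 0.6, 6.4]
width: 0.155
```

```bash
python3 - <<'E'
from mv import *
from station import optics
show();s,r,p=state();print("tray",w([0,0,-T[2]],[*(p[:2]-np.array(T[:2])),p[2]]));print("per 60mm", r.inv().apply(w([0,0,T[2]],(0,.06,0))[0]))
E
```

```text
t 15.5 p [ 0.4986 -0.329   0.0519] z [-0.    -0.001 -1.   ] y [ 0.994 -0.112 -0.   ] F [-14.    0.6   6.4] w 0.155 q [-0.78  0.39  1.66 -0.    1.09 -0.67]
tray [[-0.05611711 -0.09763713  0.05185064]]
per 60mm [ 5.99999835e-02 -2.21514448e-05 -3.85415621e-05]
```

Gripped at 14.3 mm. There's a −14 N side load, so the grip sits slightly to −x. I ease 1.5 mm that way, then slide along the tool's +x.

servo_tool:
  plan: [0, -0.001, 0, 0, 0, 0, 0, -0.0015, 0, 0, 0, 0]

```text
time: 15.7
tool_pos: [0.4983, -0.329, 0.0519]
tool_rot: [0.001, 0.746, 0.666, 0.0]
ft_force: [7.7, 0.0, -4.3]
width: 0.15
```

servo_tool:
  plan: [0.002, 0, 0, 0, 0, 0, 0.006, 0, 0, 0, 0, 0, 0.01, 0, 0, 0, 0, 0, 0.014, 0, 0, 0, 0, 0, 0.018, 0, 0, 0, 0, 0]

```text
time: 16.2
tool_pos: [0.5004, -0.3107, 0.0518]
tool_rot: [0.001, 0.746, 0.667, 0.0]
ft_force: [1.9, -3.7, -2.0]
width: 0.149
```

servo_tool:
  plan: [0.003, 0, 0, 0, 0, 0, 0.007, 0, 0, 0, 0, 0, 0.011, 0, 0, 0, 0, 0, 0.015, 0, 0, 0, 0, 0, 0.018, 0, 0, 0, 0, 0, 0.02, 0, 0, 0, 0, 0]

```text
time: 16.8
tool_pos: [0.5026, -0.2906, 0.0519]
tool_rot: [0.001, 0.745, 0.667, 0.0]
ft_force: [1.2, -2.1, -2.1]
width: 0.149
```

servo_tool:
  plan: [0.002, 0, 0, 0, 0, 0, 0.004, 0, 0, 0, 0, 0, 0.006, 0, 0, 0, 0, 0]

```text
time: 17.1
tool_pos: [0.5033, -0.2845, 0.0519]
tool_rot: [0.001, 0.745, 0.667, 0.0]
ft_force: [1.2, -1.8, -2.1]
width: 0.152
```

servo_tool:
  plan: [0.002, 0, 0, 0, 0, 0, 0.004, 0, 0, 0, 0, 0, 0.005, 0, 0, 0, 0, 0]

```text
time: 17.4
tool_pos: [0.5037, -0.2808, 0.0519]
tool_rot: [0.002, 0.745, 0.667, -0.001]
ft_force: [-0.4, -10.1, -5.2]
width: 0.148
```

servo_tool:
  plan: [0.001, 0, 0, 0, 0, 0, 0.002, 0, 0, 0, 0, 0]

```text
time: 17.6
tool_pos: [0.5037, -0.2808, 0.0519]
tool_rot: [0.004, 0.745, 0.667, -0.002]
ft_force: [1.1, -11.9, -6.0]
width: 0.151
```

```bash
python3 - <<'E'
from mv import *
from station import optics
show();s,r,p=state();print("tray",w([0,0,-T[2]],[*(p[:2]-np.array(T[:2])),p[2]]))
i=[]
for n,(x,y) in dict(top=(285,150),side=(245,110)).items():
    c=optics.read_camera(n)["color"];k=5
    i.append(cv2.convertScaleAbs(cv2.resize(c[:,:,::-1][y:y+90,x:x+80],None,fx=k,fy=k,interpolation=cv2.INTER_CUBIC),alpha=1.4))
cv2.imwrite("pics/g10.png",np.hstack(i))
E
```

```text
t 17.6 p [ 0.5037 -0.2808  0.0519] z [ 0.003 -0.008 -1.   ] y [ 0.994 -0.111  0.003] F [  1.1 -11.9  -6. ] w 0.151 q [-0.72  0.34  1.73 -0.01  1.07 -0.6 ]
tray [[-0.05635702 -0.04915971  0.05193011]]
```

View pics/g10.png

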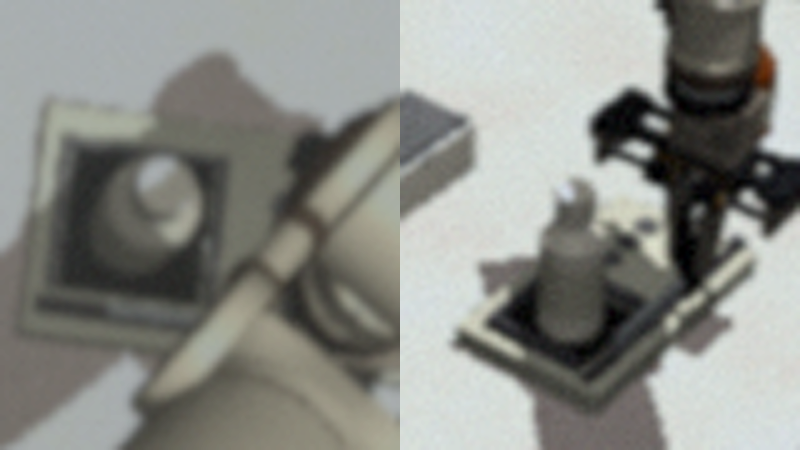

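The grip is blocked at tray y −0.049, after 48.5 mm of travel (implying a start at 11.5 mm). I push a little harder to confirm it is the end stop and not a snag.

servo_tool:
  plan: [0.002, 0, 0, 0, 0, 0, 0.004, 0, 0, 0, 0, 0, 0.005, 0, 0, 0, 0, 0, 0.005, 0, 0, 0, 0, 0]

```text
time: 18.1
tool_pos: [0.5038, -0.2806, 0.052]
tool_rot: [0.007, 0.745, 0.667, -0.005]
ft_force: [0.2, -18.7, -10.6]
width: 0.145
```

```bash
python3 - <<'E'
from mv import *
from station import optics
show()
c=optics.read_camera("top")["color"];
for c,x,y,k,n in((c,290,160,9,"a"),(optics.read_camera("side")["color"],255,140,9,"b")):
    im=cv2.convertScaleAbs(cv2.resize(c[:,:,::-1][y:y+60,x:x+75],None,fx=k,fy=k,interpolation=cv2.INTER_CUBIC),alpha=1.8)
    for i in range(0,75,5): cv2.putText(im,str(x+i),(i*k,10),0,.33,(0,255,255),1)
    for i in range(0,60,5): cv2.putText(im,str(y+i),(0,i*k+4),0,.33,(0,255,255),1)
    cv2.imwrite(f"pics/g11{n}.png",im)
E
```

```text
t 18.1 p [ 0.5038 -0.2806  0.052 ] z [ 0.003 -0.017 -1.   ] y [ 0.994 -0.111  0.005] F [  0.2 -18.7 -10.6] w 0.145 q [-0.71  0.33  1.73 -0.01  1.06 -0.59]
```

View pics/g11a.png

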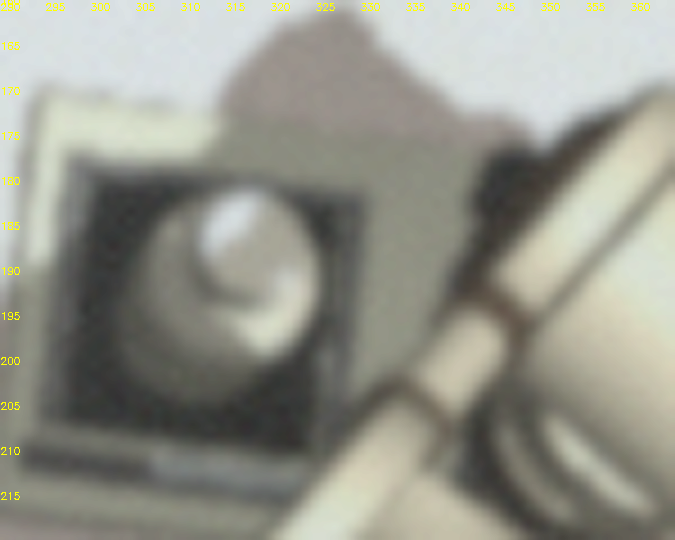

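View pics/g11b.png

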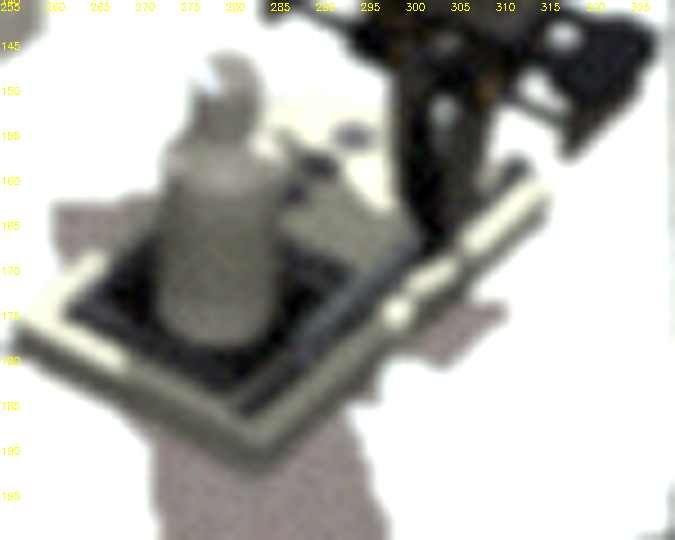

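The grip didn't move under 19 N, against the 2 N it needs to slide. The measured travel also fits: the bar end sat flush with the bay edge at 0 and started at about 11.5 mm. So this is the end stop; I relax and release.

servo_tool:
  plan: [0, 0, 0, 0, 0, 0, 0, 0, 0, 0, 0, 0]

```text
time: 18.4
tool_pos: [0.5037, -0.2809, 0.0519]
tool_rot: [0.007, 0.746, 0.666, -0.005]
ft_force: [1.7, -4.2, -3.4]
width: 0.15
```

servo_tool:
  plan: [0, 0, 0, 0, 0, 0, 0, 0, 0, 0, 0, 0, 0, 0, 0, 0, 0, 0, 0, 0, 0, 0, 0, 0, 0, 0, 0, 0, 0, 0, 0, 0, 0, 0, 0, 0]
  fingers: -1

```text
time: 19.0
tool_pos: [0.5037, -0.2807, 0.052]
tool_rot: [0.007, 0.746, 0.666, -0.005]
ft_force: [1.1, 0.0, -0.4]
width: 0.648
```

```bash
python3 -c "
from mv import *
show();s,r,p=state();print(delta(p+[0,0,.12],GR))"
```

```text
t 19.0 p [ 0.5037 -0.2807  0.052 ] z [ 0.003 -0.017 -1.   ] y [ 0.994 -0.112  0.005] F [ 1.1  0.  -0.4] w 0.648 q [-0.71  0.33  1.73 -0.01  1.06 -0.59]
(array([-0.002 ,  0.0006, -0.12  ]), array([ 0.27,  0.94, -0.03]))
```

Released; I go straight up and then away to the side so the cameras can see.

servo_tool:
  plan: [0, 0, -0.008, 0, 0, 0, 0, 0, -0.025, 0, 0, 0, 0, 0, -0.05, 0.1, 0.3, 0, -0.001, 0, -0.08, 0.2, 0.6, 0, -0.002, 0, -0.11, 0.3, 0.9, 0, -0.002, 0, -0.14, 0.3, 0.9, 0, -0.002, 0, -0.165, 0.3, 0.9, 0, -0.002, 0, -0.18, 0.3, 0.9, 0]

```text
time: 19.8
tool_pos: [0.5037, -0.2803, 0.2352]
tool_rot: [0.002, 0.746, 0.666, -0.0]
ft_force: [0.8, -0.3, 0.6]
width: 0.998
```

servo_tool:
  plan: [-0.01, -0.008, 0, 0, 0, 0, -0.03, -0.025, 0, 0, 0, 0, -0.06, -0.05, 0, 0, 0, 0, -0.09, -0.075, 0, 0, 0, 0, -0.12, -0.1, 0, 0, 0, 0, -0.15, -0.125, 0, 0, 0, 0, -0.18, -0.15, 0, 0, 0, 0, -0.2, -0.17, 0, 0, 0, 0, -0.215, -0.18, 0, 0, 0, 0, -0.22, -0.185, 0, 0, 0, 0]

```text
time: 20.8
tool_pos: [0.2937, -0.479, 0.2342]
tool_rot: [0.001, 0.746, 0.666, 0.0]
ft_force: [0.3, 0.2, -0.5]
width: 0.998
```

```bash
python3 - <<'E'
from mv import *
from station import optics
show()
t=optics.read_camera("top")["color"];s=optics.read_camera("side")["color"]
cv2.imwrite("pics/fin_top.png",cv2.convertScaleAbs(cv2.resize(t[:,:,::-1],(800,600),interpolation=cv2.INTER_CUBIC),alpha=1.4))
i=[]
for c,n,x,y in((t,"t",285,155),(s,"s",245,130)):
    k=5;im=cv2.convertScaleAbs(cv2.resize(c[:,:,::-1][y:y+80,x:x+80],None,fx=k,fy=k,interpolation=cv2.INTER_CUBIC),alpha=1.5)
    i.append(im)
cv2.imwrite("pics/fin.png",np.hstack(i))
E
```

```text
t 20.8 p [ 0.2937 -0.479   0.2342] z [ 0.002 -0.002 -1.   ] y [ 0.994 -0.114  0.002] F [ 0.3  0.2 -0.5] w 0.998 q [-1.24  0.11  1.61  0.    1.42 -1.12]
```

View pics/fin.png

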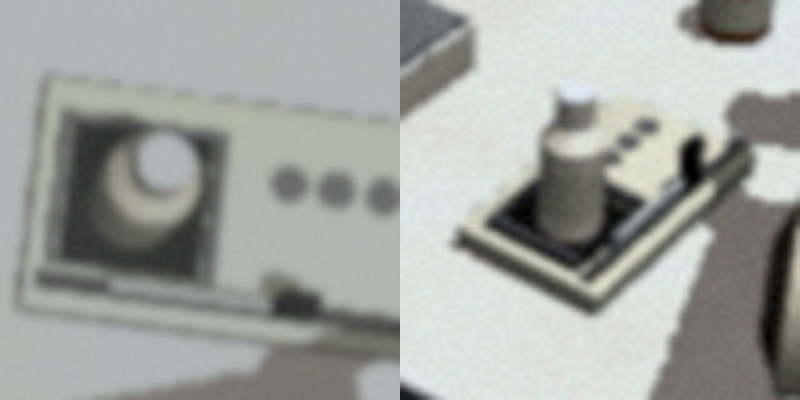

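View pics/fin_top.png

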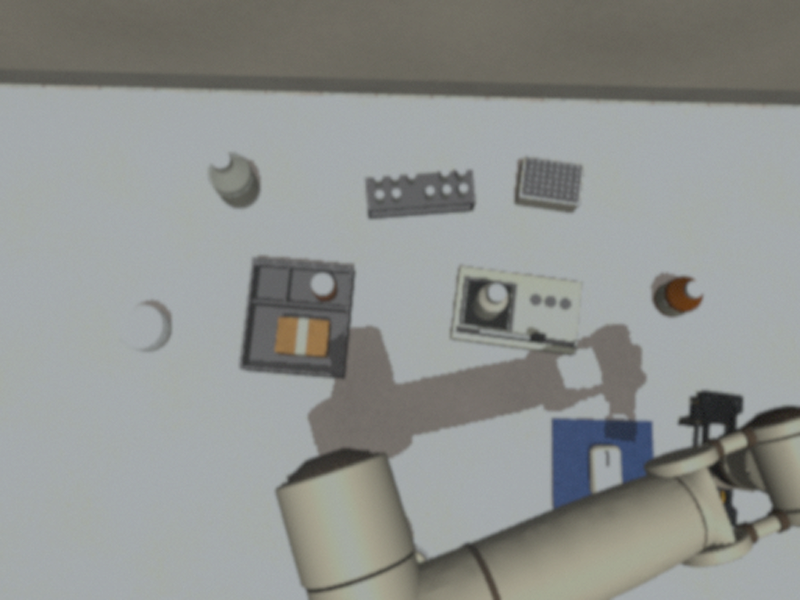

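```bash
python3 - <<'E'
from mv import *
def bp(u,z):
    ray=d["tw"][:3,:3]@np.linalg.inv(d["tm"])@np.array([*u,1]);o=d["tw"][:3,3];P=o+ray*(z-o[2])/ray[2]
    return w([0,0,-T[2]],[*(P[:2]-T[:2]),z])[0].round(4)
print("bar end before",bp((280+300/7-.4,160+375/7-.4),.046),"after",bp((285+107/5-.4,155+287/5-.4),.046))
print("grip after",bp((285+297/5-.4,155+302/5-.4),.07),"slot end",bp((285+38/5,155+278/5),.025))
E
```

```text
bar end before [-0.0562  0.0129  0.046 ] after [-0.0595  0.0636  0.046 ]
grip after [-0.0565 -0.0489  0.07  ] slot end [-0.0577  0.1035  0.025 ]
```

Bar end, before and after, is at tray y 0.013 → 0.064, and the grip is at −0.049. That agrees with a start at about 11.5 mm and a finish at 60 mm.

```bash
python3 -c "
from station import env
print(env.finish_job())"
```

```text
the job is handed in; nothing more can be done
None
```

The job is handed in, at about 21 s on the robot's clock. The bottle stands upright in the bay and the lock is at its end stop. `finish_job` reports no verdict.

- **Bottle:** I gripped it by the cap and drew it out along its own 40° axis; the force stayed near the bottle's own weight, with no catch on the lip. I righted it in the air, lowered it onto the bay mat until it carried about 5 N, and let go. In the last pictures it stands upright in the bay, clear of the walls.
- **Lock:** I gripped it across tray x and slid it 48.5 mm until it stopped. It did not move under about 19 N, against roughly 2 N to slide it. The grip is now at tray y −0.049, where I released it.
- **End stop:** The lock position cannot be read directly. It is inferred from the force, and from the bar end moving from tray y 0.013 to 0.064. That fits a start near 11.5 mm and a finish at 60 mm. The bar covers about 60% of the bay's open front, up to just past its middle, and the empty groove runs on beyond it.
- **Checks that disagreed:** Just before the grasp, the cap was about 3 mm off the first estimate, so I re-centred before closing. The lock grasp was briefly off-centre, with about 14 N side load, so I shifted 1.5 mm to relieve it.
- **Other things:** The carton, jar, dishes and flask look unmoved in the final top view, compared by eye, and the robot is clear of everything.

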